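# Set and lock the column of a model-photography lamp stand

## Task

Take the lamp-stand column with the red ring out of the wooden rack, stand it in the sleeve of the lamp stand and lower it until its red ring is level with the top of the sleeve. Hold it still at that mark for a moment with the lock lever open; then, without letting go of the column, turn the gripping hand clockwise (seen from above) about the column so that a finger sweeps the lever's upright red fin round to its stop. Finish still gripping the column at its mark, with the lever closed; leave the dark spare column, the phone, the lamp head and the small house model where they are.

Things in the scene. Friction and masses are not known exactly. Their poses are not given: they have to be found in the camera images.
- column: Loose aluminium column, about 0.14 kg: round tube 20 mm across, 137 mm long, plus a brass stud (8 mm across, 10 mm long) on top. Origin at the centre of its foot, z up along it. Red ring 8 mm tall, its middle 85 mm above the foot. Starts upright in a rack hole, foot 12 mm above the bench. Gripped 115 to 120 mm above its foot, the hand can later reach the lever's fin.
- mark (a point): Middle of the column's red ring, on its axis, 85 mm above the foot.
- spare: Bystander: a column of the same size, dark, with a blue ring, upright in the other rack hole. Origin at the centre of its foot.
- rack: Fixed wooden block, 70 x 160 x 52 mm (x, y, z), origin at the centre of its underside. Two holes 22 mm wide and 40 mm deep at y = -40 and +40 mm in its own frame; either may hold the red-ringed column.
- stand: Fixed lamp stand: round dark cast base 150 mm in diameter and 12 mm thick, aluminium sleeve tube standing in its middle, 135 mm high over all. Origin at the centre of the underside; z up. At lever angle 0 the lever points along this frame's +x.
- mouth (a point): Centre of the sleeve's top rim (36 mm across), 135 mm above the bench. The bore is 22 mm wide, flared to 26 mm in the top 7 mm, and 122 mm deep: an unheld column sinks 37 mm below its mark. With the lever open the column slides and spins freely in it.
- lock_lever (a joint): Angle of the cam lock lever, a black ring round the sleeve with a red lever, turning about an upright axis 3 mm off the bore's (an eccentric): 0 fully open, 1.0 rad closed at its stop; starts 0 to 0.12. Grows clockwise seen from above. Needs about 0.07 N m (3 to 4 N at the fin), stays where it is left. Closing it swings a cam pin 2.5 mm into the bore, which clamps the column.
- fin (a point): Middle of the lever's upright red fin: flat radial plate 7 mm thick, about 15 to 55 mm out from the bore's axis, 4 to 40 mm above the rim; this point is about 35 mm out, 22 mm above the rim. Fingers gripping the column, tips about 10 mm above the rim, meet the fin's flat side as the hand turns about the column. Come down with the fin between the fingers, not under one.
- phone: Bystander: blue phone, 72 x 150 x 8 mm, lying on the bench. Origin at the centre of its underside.
- lamp_head: Bystander: small black lamp panel, 85 x 125 x 20 mm, lying with its white face up. Origin at the centre of its underside.
- model: Bystander: small plywood house model on a card base 100 x 120 mm, 60 mm high. Origin at the centre of its underside.

How it is judged:
By the outcome, as a careful person would: the job done as asked, in the order asked, and still so for the second after the job is handed in, while the arm keeps its last pose, push and grip.
It also fails if it takes over 48 s, if anything falls off the work surface, if the arm or the gripper's body presses on something with over 40 N, if the wrist force passes 120 N, or if a joint passes its speed limit or range.

## Robot

A 7-joint arm with a two-finger parallel gripper is mounted at the origin on the work surface. World frame = base frame: x ahead of the robot, y to its left, z up, the work surface at z = 0. Lengths are in m, angles in rad, forces in N, time in s.
With the tool pointing down it reaches from about 0.4 to 0.875 m from the base axis. Payload 19.3 kg.
Tool frame: the origin (TCP) lies between the finger pads; the fingertips stand 17 mm ahead of it and the grasp point (between the pads) lies 2 mm behind it (bot.tips_ahead is the z of the fingertips in the tool frame, in m); z points along the fingers, y is the direction in which the jaws open and shut (so a half turn about z gives the same grasp; the last joint's range is limited). The gripper opens to 85 mm and grips with 20 to 120 N. Pads are 22 mm wide; open, the fingers measure 114 mm over their backs; the gripper's body (76 mm by 85 mm) begins 54 mm behind the grasp point. The pads swing forward as they close: fully open they stand 13 mm farther back than shut.
Start: joints at [-1.364, 0.521, -0.036, 1.599, 0.021, 1.021, -0.113], TCP at [0.171, 0.601, 0.248] pointing down, gripper open.
Joint ranges: [-2.91, 2.91], [-0.3, 2.13], [-1.5, 1.42], [0.17, 2.43], [-1.26, 4.41], [0.16, 1.93], [-2.52, 2.52]. Speed limits (rad/s): [1.89, 1.89, 2.39, 2.39, 3.01, 3.01, 3.01].

## Interface

Orientations are given as [roll, pitch, yaw] about the fixed x, y, z axes, in that order (R = Rz(yaw) Ry(pitch) Rx(roll)).
In Python, from workcell import telemetry, cams, job, bot gives the robot as it stands.
- The arm moves only by the tool arm_command, never from a script. Its argument "deltas" is a list of rows, each a list of 7 numbers: the opening, from -1 (shut) to 1 (fully open), so that 0 is half open, then the shift along the tool's x, y, z normalised to -1 to 1, where 1 is 150 mm, then the turn, a rotation vector about the tool's x, y, z normalised to -1 to 1, where 1 is 45 degrees. In form: [[hand, tx, ty, tz, rx, ry, rz], ...]. A call has 1 to 8 rows; each row is the pose to reach, as a shift and turn from the pose commanded when the call began, along the tool's axes at that moment; what a row does not reach only later rows make up. A row lasts 1/8 s, in which the tool goes at most 62.5 mm and 10.7 degrees, less where a joint would pass 70% of its speed; a pose out of reach is approached as far as the arm can. A call with a number of a shift or a turn outside -1 to 1 is refused whole. A call with a gripper value outside its range is refused whole. The fingers move at their own pace and stop on an object; "newtons" is the grip in N (left out, the last holds). Time passes only in rows, so rows that repeat a pose let the fingers close. It gives the time, the measured TCP pose, the force and the opening at its end, in the units of the state.
- telemetry.observe(): the state, without advancing time (a new reading comes with each control period).
- cams.grab_frame(name): name is "scene" or "top" or "wrist"; returns the picture (384x512x3 uint8, blue, green, red); there is no depth.
- cams.get_calibration(name): a dict with "fx", "fy", "cx", "cy" (pixels), "R" (3x3) and "t" (3): a world point X has camera coordinates R X + t. Camera axes: x right, y down, z forward; pixel columns grow to the right and rows downward; lengths in m; the calibration is good to about 2 mm. A picture is of the moment at which its call begins: read the wrist's pose just before it. get_calibration takes no time and is no camera call; for the wrist camera it gives the pose at the moment of the call.
- job.job_done(): hands the job in, once; it reports no verdict.
The state is a dict: "clock": time; "qpos": joint angles; "qd": joint speeds; "joint_efforts": joint torques, N m; "position": TCP position; "tool_rot": TCP orientation; "force": force on the tool from outside, world axes, zero at the start; "moment": the same for the moment, N m; "grip_width": finger opening in m.
Only numpy, scipy, OpenCV 4.12 (cv2) and the standard library are available. Lean on these libraries where they do the work, as an engineer would, in place of code of your own. Each camera call takes 0.05 s, during which the arm holds its last target.

## Working session

There is one attempt and no reset: what is moved stays moved. The work goes in short steps, Python scripts to look and compute and a tool call to move; the robot and the scene stay as the last step left them, time stands still between calls to the robot, and variables do not carry over. Pictures are saved under pics/ and viewed, and the job is handed in when it is done.

Besides the shell and the picture viewer there is one more tool, called after "Emit:" as a command line: name --pt "numbers of a row" for each row, then --argument value for the rest. arm_command: Moves the arm, as the interface text tells. Its arguments: {"type":"object","properties":{"deltas":{"type":"array","items":{"type":"array","items":{"type":"number"}}},"newtons":{"type":"number"}},"required":["deltas"]}

```bash
mkdir -p pics; ls; python3 - <<'E'
from workcell import telemetry, cams, job, bot
import cv2,numpy as np
s=telemetry.observe(); print(s); print([a for a in dir(bot) if a[0]!='_'])
for n in("scene","top","wrist"):
    c=cams.get_calibration(n); print(n,c)
    cv2.imwrite(f"pics/{n}0.png",cams.grab_frame(n))
E
```

```text
pics
{'clock': 0.0, 'qpos': array([-1.364191  ,  0.52203027, -0.03634743,  1.59997888,  0.02120142,
        1.02109715, -0.11278169]), 'qd': array([ 0.00138306,  0.00061457, -0.00154332, -0.00092423, -0.00032612,
        0.00098919, -0.00026346]), 'joint_efforts': array([-1.16759802e-03, -9.27118707e+01,  1.97943114e+00, -3.69940960e+01,
        1.78301398e-02,  8.07250181e-03, -7.22846994e-05]), 'position': array([0.17074121, 0.60090701, 0.24772579]), 'tool_rot': array([-3.14046625e+00,  7.10917981e-05,  2.86481328e+00]), 'force': array([-0.12338418,  0.22163163,  0.03135277]), 'moment': array([-0.04578415, -0.02439031,  0.00587481]), 'grip_width': 0.08522616391024491}
['IKError', 'tips_ahead']
scene {'fx': 403.6397524270157, 'fy': 403.6397524270157, 'cx': 262.7333660043253, 'cy': 191.0218591494776, 'R': array([[ 0.11211036,  0.99349707, -0.01987059],
       [ 0.73763135, -0.09660299, -0.66825733],
       [-0.66583125,  0.0602614 , -0.74366478]]), 't': array([-0.07596788, -0.34100065,  1.31474122])}
top {'fx': 433.1387207325005, 'fy': 433.1387207325005, 'cx': 262.5892466155857, 'cy': 190.79177205870502, 'R': array([[ 0.02616941, -0.9996175 ,  0.00894461],
       [-0.98392878, -0.02733763, -0.17645625],
       [ 0.17663328, -0.00418311, -0.98426784]]), 't': array([0.00418878, 0.57035068, 0.85294551])}
wrist {'fx': 343.4741827797774, 'fy': 343.4741827797774, 'cx': 259.31012689630967, 'cy': 188.06640891032205, 'R': array([[ 0.27409494,  0.96170054, -0.00201098],
       [ 0.91215449, -0.25931012,  0.31738376],
       [ 0.30470666, -0.0888276 , -0.94829505]]), 't': array([-0.62414123, -0.04010714,  0.38142277])}
```

View pics/scene0.png

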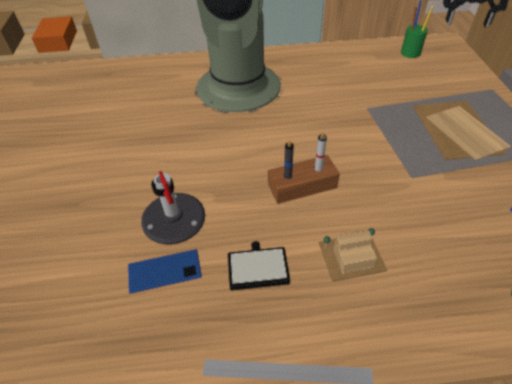

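View pics/top0.png

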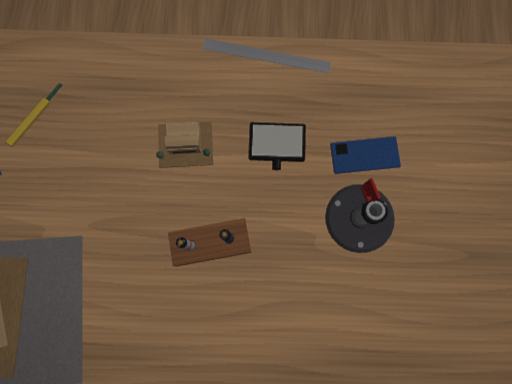

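View pics/wrist0.png

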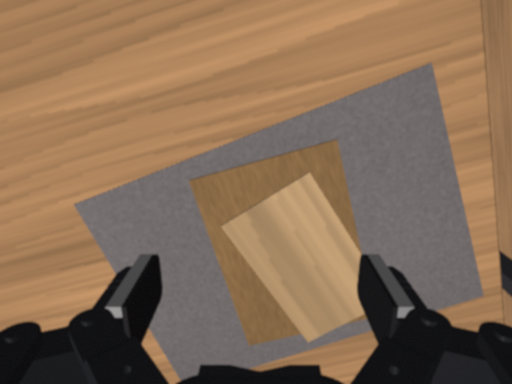

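The scene view shows the red-ringed column at about (320,155), the spare at (289,160), and the stand at (172,210) with its red fin. In the top view the column is at about (186,243), the spare at (226,237), the sleeve mouth at (376,211) and the fin at (371,190). I'll zoom in to measure them.

```bash
python3 - <<'E'
import cv2,numpy as np
s=cv2.imread("pics/scene0.png");t=cv2.imread("pics/top0.png")
def crop(im,x,y,w,h,k): return cv2.resize(im[y:y+h,x:x+w],None,fx=k,fy=k,interpolation=cv2.INTER_CUBIC)
a=np.hstack([crop(s,265,125,80,80,5)[:400,:400],crop(s,130,165,80,80,5)])
cv2.imwrite("pics/s1.png",a)
b=np.hstack([crop(t,165,205,95,95,4)[:380],crop(t,320,170,95,95,4)])
cv2.imwrite("pics/t1.png",b)
E
```

```text
(no output)
```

View pics/s1.png

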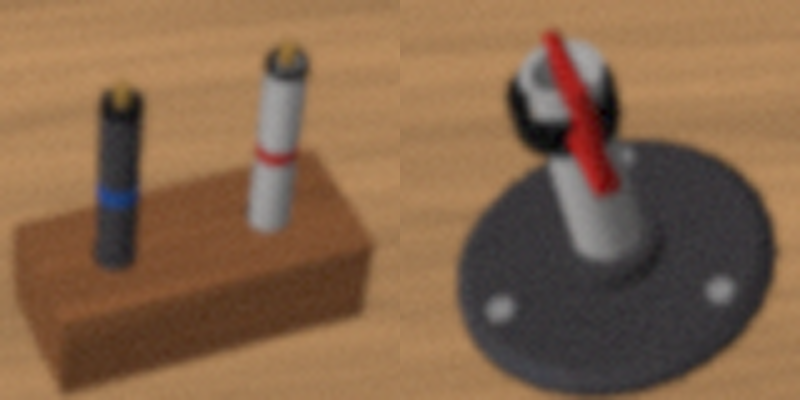

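View pics/t1.png

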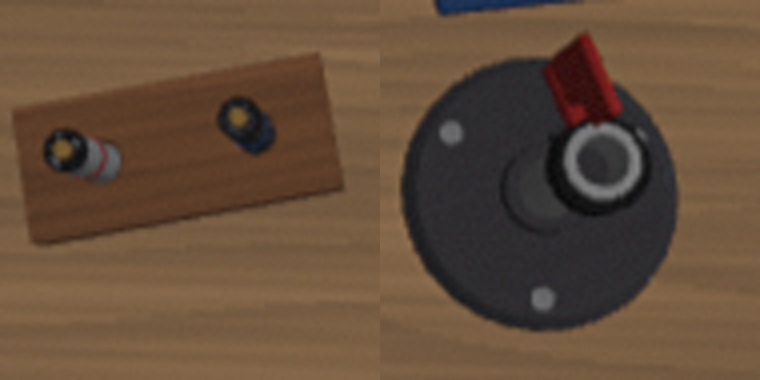

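```bash
cat > h.py <<'E'
import numpy as np,cv2
def ray(c,u,v):
    R=np.array(c["R"]);t=np.array(c["t"]);d=R.T@np.array([(u-c["cx"])/c["fx"],(v-c["cy"])/c["fy"],1.]);return -R.T@t,d
def onz(c,u,v,z):
    o,d=ray(c,u,v);return o+d*(z-o[2])/d[2]
def two(c1,p1,c2,p2):
    o1,d1=ray(c1,*p1);o2,d2=ray(c2,*p2);d1/=np.linalg.norm(d1);d2/=np.linalg.norm(d2)
    k=np.linalg.lstsq(np.c_[d1,-d2],o2-o1,rcond=None)[0];a=o1+k[0]*d1;b=o2+k[1]*d2;return (a+b)/2,np.linalg.norm(a-b)
def proj(c,X):
    p=np.array(c["R"])@X+np.array(c["t"]);return np.array([c["fx"]*p[0]/p[2]+c["cx"],c["fy"]*p[1]/p[2]+c["cy"]])
def cen(m):
    y,x=np.nonzero(m);return np.array([x.mean(),y.mean()]),len(x)
def box(im,x,y,w,h):
    m=np.zeros(im.shape[:2],bool);m[y:y+h,x:x+w]=1;return m
E
python3 - <<'E'
from h import *
from workcell import cams
np.set_printoptions(precision=4,suppress=True)
s=cv2.imread("pics/scene0.png").astype(int);t=cv2.imread("pics/top0.png").astype(int)
cs=cams.get_calibration("scene");ct=cams.get_calibration("top")
red=lambda i:(i[...,2]>1.6*i[...,1])&(i[...,2]>1.6*i[...,0])&(i[...,2]>60)
yel=lambda i:(i[...,2]>2*i[...,0])&(i[...,1]>1.4*i[...,0])
r=lambda i,b:cen(red(i)&box(i,*b))
rs=r(s,(312,145,16,22)); print("ring s",rs,onz(cs,*rs[0],.097))
rt=r(t,(180,236,22,16)); print("ring t",rt,onz(ct,*rt[0],.097))
ys=cen(yel(s)&box(s,317,132,10,10));yt=cen(yel(t)&box(t,177,237,10,10))
print("stud",ys,yt,two(cs,ys[0],ct,yt[0]),onz(cs,*ys[0],.154),onz(ct,*yt[0],.157))
# mouth bright annulus in top
m=(t.min(2)>110)&box(t,362,198,30,28)
print("mouth t",cen(m)); 
cnt=max(cv2.findContours(m.astype('uint8'),0,2)[0],key=cv2.contourArea);e=cv2.fitEllipse(cnt);print(e,onz(ct,*e[0],.135))
# base disk
g=t.astype('uint8');m=((t.max(2)<75)&box(t,320,178,80,80)).astype('uint8')
cnt=max(cv2.findContours(m,0,1)[0],key=cv2.contourArea);e=cv2.fitEllipse(cv2.convexHull(cnt));print("base",e,onz(ct,*e[0],.008))
mf=red(t)&box(t,355,172,30,32);print("fin t",cen(mf))
mf=red(s)&box(s,145,165,40,45);print("fin s",cen(mf))
for i,mm in(("t",red(t)&box(t,355,172,30,32)),("s",mf)):
    cnt=max(cv2.findContours(mm.astype('uint8'),0,1)[0],key=cv2.contourArea);print(i,cv2.approxPolyDP(cnt,1.2,True)[:,0].tolist())
# spare
bl=(s[...,0]>1.5*s[...,2])&box(s,280,155,18,18);c=cen(bl);print("spare ring",c,onz(cs,*c[0],.097))
E
```

```text
ring s (array([321.3913, 157.6957]), 23) [0.4661 0.1636 0.097 ]
ring t (array([187.8333, 244.5833]), 12) [0.4522 0.1614 0.097 ]
stud (array([322.2   , 134.2667]), 15) (array([180.5652, 240.913 ]), 23) (array([0.4551, 0.1634, 0.1588]), np.float64(0.0023345522197331017)) [0.4497 0.1638 0.154 ] [0.4554 0.1649 0.157 ]
mouth t (array([375.3023, 209.9884]), 86)
((375.4479064941406, 209.7530059814453), (16.057483673095703, 16.616106033325195), 127.16890716552734) [ 0.5246 -0.1929  0.135 ]
base ((359.6965026855469, 217.17608642578125), (67.9665298461914, 71.06461334228516), 177.53533935546875) [ 0.5255 -0.1925  0.008 ]
fin t (array([371.4275, 190.2101]), 138)
fin s (array([165.5692, 188.4051]), 195)
t [[370, 178], [367, 181], [369, 179], [376, 196], [379, 198], [380, 196], [372, 178]]
s [[159, 171], [158, 173], [160, 180], [164, 187], [163, 195], [169, 203], [172, 203], [173, 200], [170, 195], [168, 185], [161, 171]]
spare ring (array([287.8889, 164.2963]), 27) [0.4776 0.0828 0.097 ]
```

```bash
python3 - <<'E'
from h import *
from workcell import cams
np.set_printoptions(precision=4,suppress=True)
cs=cams.get_calibration("scene");ct=cams.get_calibration("top")
m=np.array([.525,-.193])
for c,pts in((ct,[(371.5,178.5),(380,197),(366,182)]),(cs,[(159.5,171),(171.5,203)])):
    print("cam",-np.array(c["R"]).T@c["t"])
    for p in pts:
        X=onz(c,*p,.175)[:2];d=X-m;print(p,X,np.hypot(*d),np.degrees(np.arctan2(d[1],d[0])))
for ang in range(-40,60,10):
    a=np.radians(ang);print(ang,[proj(c,np.array([m[0]+r*np.cos(a),m[1]+r*np.sin(a),z])).round(1).tolist() for c in(ct,cs) for r,z in((.055,.175),(.015,.175),(.055,.139))])
E
```

```text
cam [0.4104 0.0233 0.9401]
(371.5, 178.5) [ 0.5758 -0.1762] 0.05348380001038307 18.35075220524211
(380, 197) [ 0.5423 -0.1908] 0.017398028416175482 7.182284224365135
(366, 182) [ 0.569  -0.1661] 0.05159707550012133 31.42844208729797
cam [ 1.1354 -0.0367  0.7483]
(159.5, 171) [ 0.5413 -0.1903] 0.01646736419338722 9.303828071903624
(171.5, 203) [ 0.6299 -0.163 ] 0.10909455489097003 15.978992612276993
-40 [[400.5, 184.0], [386.7, 200.4], [394.3, 187.6], [139.2, 182.1], [153.5, 169.9], [143.6, 194.2]]
-30 [[396.0, 180.9], [385.4, 199.5], [390.1, 184.7], [143.0, 183.7], [154.5, 170.3], [147.3, 195.9]]
-20 [[391.2, 178.5], [384.1, 198.9], [385.4, 182.4], [147.3, 184.8], [155.7, 170.6], [151.5, 196.9]]
-10 [[386.0, 177.1], [382.7, 198.4], [380.5, 181.0], [152.0, 185.3], [156.9, 170.7], [156.0, 197.4]]
0 [[380.7, 176.5], [381.2, 198.3], [375.5, 180.4], [157.0, 185.1], [158.2, 170.7], [160.8, 197.3]]
10 [[375.5, 176.8], [379.8, 198.4], [370.4, 180.7], [161.9, 184.4], [159.5, 170.5], [165.6, 196.5]]
20 [[370.4, 178.0], [378.4, 198.7], [365.6, 181.9], [166.8, 183.0], [160.8, 170.1], [170.3, 195.1]]
30 [[365.6, 180.0], [377.1, 199.3], [361.0, 183.9], [171.3, 181.1], [162.0, 169.6], [174.7, 193.2]]
40 [[361.3, 182.9], [375.9, 200.1], [356.9, 186.6], [175.4, 178.7], [163.1, 169.0], [178.6, 190.9]]
50 [[357.6, 186.5], [374.9, 201.1], [353.3, 190.0], [179.0, 175.9], [164.1, 168.3], [182.0, 188.1]]
```

```bash
cat >> h.py <<'E'
from scipy.spatial.transform import Rotation as Ro
def go(target,jaw=None,pose=None):
    """print tool-frame normalised shift/turn to reach world target with tool down, jaw axis (tool y) at 'jaw' deg"""
    from workcell import telemetry
    s=telemetry.observe();p=s["position"];R=Ro.from_euler("xyz",s["tool_rot"])
    d=R.inv().apply(np.array(target)-p)/.15
    ya=np.degrees(np.arctan2(*R.as_matrix()[[1,0],1]))
    if jaw is None: jaw=ya
    Rt=Ro.from_euler("xyz",[np.pi,0,np.radians(jaw+90)])
    r=(R.inv()*Rt).as_rotvec()/(np.pi/4)
    print("t",s["clock"].__round__(2),"pos",p.round(4),"tilt",np.degrees(R.as_matrix()[:2,2]).round(2),"jaw",ya.round(2),"w",round(s["grip_width"],4),"F",s["force"].round(1),"M",s["moment"].round(2),"q7",s["qpos"][6].round(2))
    print("shift",d.round(3),"turn",r.round(3))
E
python3 -c "
from h import *
go([.456,.163,.248],9)"
```

```text
t 0.15 pos [0.1708 0.601  0.2479] tilt [-0.01 -0.05] jaw 74.14 w 0.0853 F [ 0.6 -0.6 -0.4] M [-0.02 -0.01 -0.03] q7 -0.11
shift [-2.627e+00 -2.289e+00  1.000e-03] turn [-1.000e-03  1.000e-03  1.447e+00]
```

Emit:
arm_command --pt "1 -0.25 -0.22 0 0 0 0.12" --pt "1 -0.58 -0.5 0 0 0 0.3" --pt "1 -0.9 -0.78 0 0 0 0.5" --pt "1 -0.98 -0.85 0 0 0 0.6"

```text
clock: 0.65
position: [0.2794, 0.4353, 0.2485]
tool_rot: [-3.141, 0.001, 2.386]
force: [-0.4, 0.6, -0.9]
grip_width: 0.0854
```

```bash
python3 -c "
from h import *
go([.456,.163,.248],9)"
```

```text
t 0.65 pos [0.2794 0.4353 0.2485] tilt [ 0.03 -0.04] jaw 46.7 w 0.0854 F [-0.4  0.6 -0.9] M [ 0.04 -0.01 -0.  ] q7 -0.26
shift [-2.102 -0.514  0.005] turn [0.    0.001 0.838]
```

Emit:
arm_command --pt "0.6 -0.33 -0.08 0 0 0 0.12" --pt "0.6 -0.66 -0.16 0 0 0 0.3" --pt "0.6 -0.98 -0.24 0 0 0 0.45"

```text
clock: 1.02
position: [0.3612, 0.3111, 0.2483]
tool_rot: [3.141, -0.0, 2.037]
force: [0.1, 1.6, 0.0]
grip_width: 0.0683
```

```bash
python3 -c "
from h import *
go([.456,.163,.248],9)"
```

```text
t 1.02 pos [0.3612 0.3111 0.2483] tilt [0.   0.02] jaw 26.69 w 0.0683 F [0.1 1.6 0. ] M [ 0.01 -0.06  0.02] q7 -0.28
shift [-1.166  0.121  0.002] turn [ 0.    -0.     0.393]
```

Emit:
arm_command --pt "0.6 -0.35 0.04 0 0 0 0.14" --pt "0.6 -0.65 0.07 0 0 0 0.28" --pt "0.6 -0.8 0.083 0 0 0 0.39" --pt "0.6 -0.8 0.083 0 0 0 0.39"

```text
clock: 1.52
position: [0.4265, 0.2101, 0.2482]
tool_rot: [3.142, 0.0, 1.731]
force: [-0.3, 0.9, -0.8]
grip_width: 0.0687
```

```bash
python3 -c "
from h import *
from workcell import cams
go([.456,.163,.248],9)
c=cams.get_calibration('wrist')
cv2.imwrite('pics/w1.png',cams.grab_frame('wrist'));np.save('w1.npy',c,allow_pickle=True)
print(-np.array(c['R']).T@c['t'])
for z in (.012,.097,.149,.159):print(proj(c,np.array([.456,.163,z])))
"
```

```text
t 1.52 pos [0.4265 0.2101 0.2482] tilt [ 0.   -0.01] jaw 9.2 w 0.0687 F [-0.3  0.9 -0.8] M [0.05 0.02 0.04] q7 -0.29
shift [-0.342  0.144  0.002] turn [0.    0.    0.004]
[0.41254864 0.29108356 0.37359801]
[279.53988762 198.14796026]
[284.84859098 231.32351724]
[289.74797658 261.94113422]
[290.91538196 269.23657359]
```

View pics/w1.png

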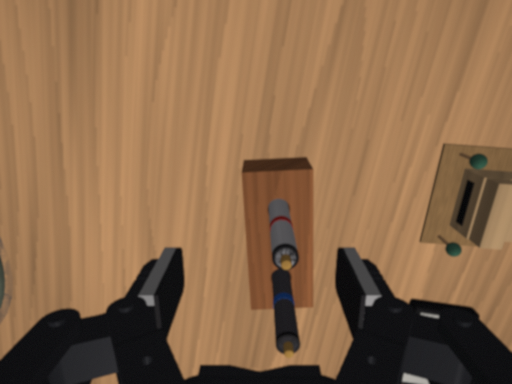

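The wrist view shows the stud tip at about (287,265) and the ring at (279,221), a few pixels from what I predicted. I'll refine using this view.

```bash
python3 -c "
from h import *
c=np.load('w1.npy',allow_pickle=True).item();i=cv2.imread('pics/w1.png').astype(int)
red=(i[...,2]>1.6*i[...,1])&(i[...,2]>1.6*i[...,0])&(i[...,2]>60)&box(i,265,205,30,30)
yel=(i[...,2]>1.8*i[...,0])&(i[...,1]>1.2*i[...,0])&box(i,276,252,20,25)
for m,z in((red,.097),(yel,.157)):
    p,n=cen(m);y,x=np.nonzero(m);print(p,n,x.min(),x.max(),y.min(),y.max(),onz(c,*p,z))
m=((i.max(2)<60)&box(i,268,238,35,40));p,n=cen(m);print('cap',p,n,onz(c,*p,.147))
bl=(i[...,0]>1.3*i[...,2])&(i[...,0]>1.2*i[...,1])&box(i,265,285,35,30);p,n=cen(bl);print('spare ring',p,n,onz(c,*p,.097))
"

```

```text
[280.         221.13513514] 111 267 294 216 230 [0.45000134 0.17201136 0.097     ]
[287.41428571 265.71428571] 210 276 295 255 276 [0.453371   0.16425961 0.157     ]
cap [283.14705882 259.89705882] 340 [0.45118449 0.16278221 0.147     ]
spare ring [282.49689441 296.93167702] 161 [0.46632263 0.09507698 0.097     ]
```

```bash
python3 -c "
from h import *
go([.4545,.1635,.127],9.2)
"

```

```text
t 1.57 pos [0.4259 0.2112 0.2482] tilt [-0.02  0.  ] jaw 9.38 w 0.0684 F [-0.8  0.4 -1.1] M [-0.03  0.   -0.02] q7 -0.29
shift [-0.345  0.137  0.808] turn [-0.    -0.     0.004]
```

Emit:
arm_command --pt "0.6 -0.2 0.08 0 0 0 0" --pt "0.6 -0.34 0.138 0 0 0 0" --pt "0.6 -0.34 0.138 0.15 0 0 0" --pt "0.6 -0.34 0.138 0.4 0 0 0" --pt "0.6 -0.34 0.138 0.4 0 0 0"

```text
clock: 2.2
position: [0.4532, 0.1645, 0.1867]
tool_rot: [-3.138, 0.001, 1.737]
force: [-0.1, -0.1, 0.4]
grip_width: 0.0683
```

```bash
python3 -c "
from h import *
from workcell import cams
c=cams.get_calibration('wrist')
im=cams.grab_frame('wrist');np.save('w2.npy',c,allow_pickle=True)
cv2.imwrite('pics/w2.png',im)
go([.4545,.1635,.127],9.2)
for z in (.097,.149,.159):print(proj(c,np.array([.4545,.1635,z])))
"
```

```text
t 2.25 pos [0.4541 0.1645 0.1882] tilt [-0.1  -0.04] jaw 9.46 w 0.0681 F [-0.4  1.4 -0.2] M [-0.01 -0.02  0.01] q7 -0.11
shift [-0.007  0.002  0.408] turn [-0.002  0.001  0.006]
[262.90462466 203.6311657 ]
[263.45152429 239.34416635]
[263.59270098 248.56312137]
```

View pics/w2.png

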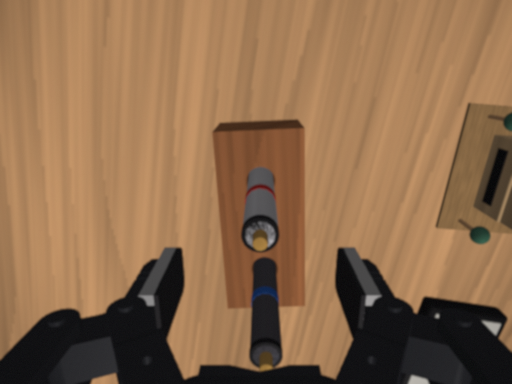

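```bash
python3 -c "
from h import *
from workcell import telemetry
c=np.load('w2.npy',allow_pickle=True).item();i=cv2.imread('pics/w2.png').astype(int)
yel=(i[...,2]>1.9*i[...,0])&(i[...,1]>1.3*i[...,0])&box(i,250,228,20,20)
y,x=np.nonzero(yel);print(cen(yel),x.min(),x.max(),y.min(),y.max())
for p,z in(((261,236),.159),((261,240),.156),((260.5,236),.149),((260,192),.097)):print(p,z,onz(c,*p,z))
s=telemetry.observe();R=Ro.from_euler('xyz',s['tool_rot'])
for t in([.011,.034,.012],[-.011,.034,.012],[.011,.034,.005],[-.011,.034,.005],[.011,-.034,.008],[-.011,-.034,.008]):
  print(t,proj(c,np.array(s['position'])+R.apply(t)))
im=i[150:384].astype('uint8');cv2.imwrite('pics/w2b.png',cv2.resize(im[:, 120:400],None,fx=2.5,fy=2.5,interpolation=2))
"
```

```text
(array([259.70616114, 239.55924171]), 211) 253 266 230 247
(261, 236) 0.159 [0.45207083 0.17013966 0.159     ]
(261, 240) 0.156 [0.4526907  0.16645514 0.156     ]
(260.5, 236) 0.149 [0.45264276 0.16516687 0.149     ]
(260, 192) 0.097 [0.45121695 0.17132874 0.097     ]
[0.011, 0.034, 0.012] [340.486827   243.09639446]
[-0.011, 0.034, 0.012] [336.9079624  285.86336409]
[0.011, 0.034, 0.005] [344.16463827 250.91063514]
[-0.011, 0.034, 0.005] [340.25947582 295.18572533]
[0.011, -0.034, 0.008] [184.44117565 247.32501438]
[-0.011, -0.034, 0.008] [187.84649967 290.90122661]
```

View pics/w2b.png

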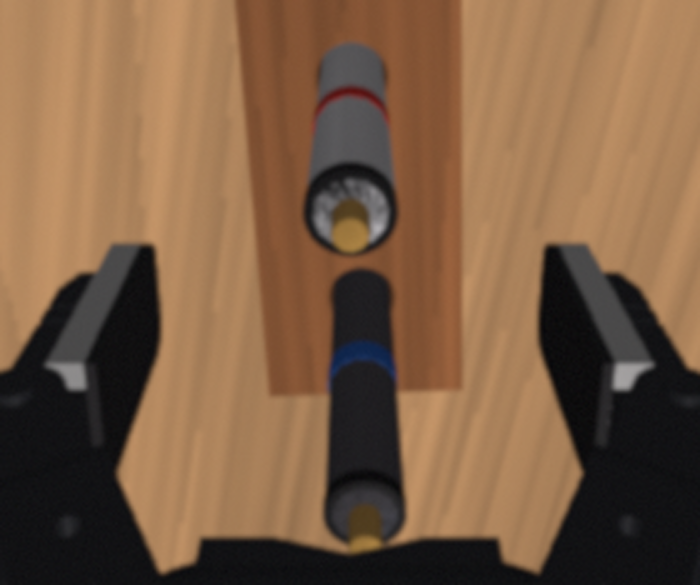

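The column is centred between the pads in the jaw direction, with image mid-column at 350/350 in the crop. Along tool x it is within about 1–2 mm. I'll go down and grip.

Emit:
arm_command --pt "0.6 0.006 0 0.15 0 0 0" --pt "0.6 0.006 0 0.32 0 0 0" --pt "0.6 0.006 0 0.403 0 0 0" --pt "-1 0.006 0 0.403 0 0 0" --pt "-1 0.006 0 0.403 0 0 0" --pt "-1 0.006 0 0.403 0 0 0" --pt "-1 0.006 0 0.403 0 0 0" --newtons 60

```text
clock: 3.12
position: [0.4547, 0.1647, 0.1288]
tool_rot: [3.141, -0.001, 1.734]
force: [-2.8, -0.5, 12.2]
grip_width: 0.0184
```

```bash
python3 -c "
from h import *
from workcell import cams
go([.4545,.1635,.127],9.2)
cv2.imwrite('pics/w3.png',cams.grab_frame('wrist'));cv2.imwrite('pics/s3.png',cams.grab_frame('scene'))
"
```

```text
t 3.12 pos [0.4547 0.1647 0.1288] tilt [0.03 0.04] jaw 9.34 w 0.0184 F [-2.8 -0.5 12.2] M [-0.15  1.01  0.04] q7 -0.07
shift [-0.008 -0.003  0.012] turn [ 0.001 -0.001  0.003]
```

View pics/w3.png

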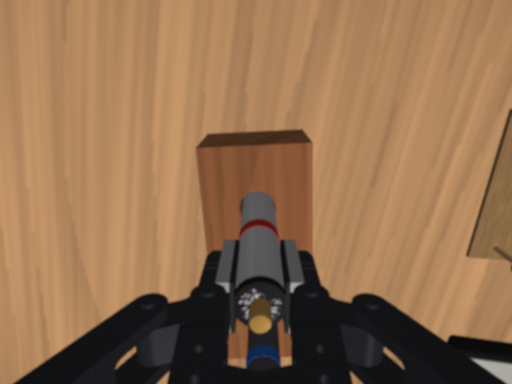

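View pics/s3.png

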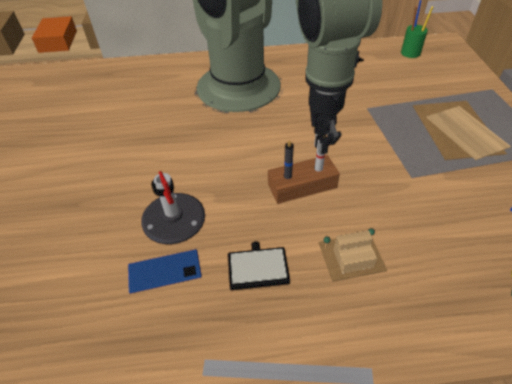

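Emit:
arm_command --pt "-1 0 0 -0.1 0 0 0" --pt "-1 0 0 -0.3 0 0 0" --pt "-1 0 0 -0.6 0 0 0" --pt "-1 0 0 -0.95 0 0 0"

```text
clock: 3.72
position: [0.4542, 0.1641, 0.2726]
tool_rot: [-3.141, 0.0, 1.733]
force: [-0.2, 1.1, -1.0]
grip_width: 0.0184
```

```bash
python3 -c "
from h import *
go([.525,-.193,.317],72)
"
```

```text
t 3.73 pos [0.4542 0.1641 0.2726] tilt [-0.   -0.02] jaw 9.32 w 0.0184 F [-0.2  1.1 -1. ] M [ 0.05 -0.05  0.03] q7 -0.17
shift [-2.426  0.08  -0.295] turn [-0.     0.    -1.393]
```

Emit:
arm_command --pt "-1 -0.1 0 -0.15 0 0 -0.1" --pt "-1 -0.35 0.01 -0.28 0 0 -0.25" --pt "-1 -0.65 0.02 -0.29 0 0 -0.42" --pt "-1 -0.95 0.03 -0.29 0 0 -0.6"

```text
clock: 4.22
position: [0.4822, 0.0232, 0.3154]
tool_rot: [3.14, 0.001, 2.21]
force: [1.3, 0.5, -1.7]
grip_width: 0.0185
```

```bash
python3 -c "
from h import *
go([.525,-.193,.317],72)
"
```

```text
t 4.22 pos [0.4822 0.0232 0.3154] tilt [0.09 0.03] jaw 36.61 w 0.0185 F [ 1.3  0.5 -1.7] M [-0.   -0.    0.03] q7 0.58
shift [-1.327 -0.63  -0.011] turn [ 0.002  0.001 -0.787]
```

Emit:
arm_command --pt "-1 -0.3 -0.14 0 0 0 -0.15" --pt "-1 -0.6 -0.28 0 0 0 -0.35" --pt "-1 -0.88 -0.42 0 0 0 -0.55" --pt "-1 -0.95 -0.45 0 0 0 -0.75" --pt "-1 -0.95 -0.45 0 0 0 -0.78"

```text
clock: 4.85
position: [0.5119, -0.1311, 0.3147]
tool_rot: [-3.142, 0.001, 2.816]
force: [1.1, 1.0, -1.3]
grip_width: 0.0187
```

```bash
python3 -c "
from h import *
from workcell import cams
c=cams.get_calibration('wrist')
im=cams.grab_frame('wrist');np.save('w4.npy',c,allow_pickle=True)
cv2.imwrite('pics/w4.png',im)
go([.525,-.193,.317],72)
for z in (0.012,.135):print(proj(c,np.array([.525,-.193,z])))
cv2.imwrite('pics/s4.png',cams.grab_frame('scene'))
"
```

```text
t 4.9 pos [ 0.512  -0.1301  0.3145] tilt [0.03 0.01] jaw 71.36 w 0.0185 F [-1.1  0.4 -0.4] M [ 0.03  0.03 -0.01] q7 1.5
shift [-0.216 -0.369 -0.016] turn [ 0.     0.001 -0.014]
[217.42175525 166.9259964 ]
[202.28674514 200.59167297]
```

View pics/w4.png

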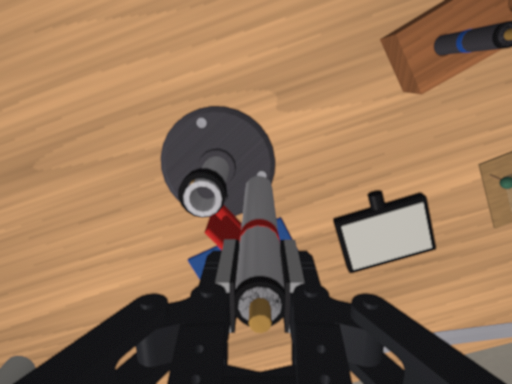

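View pics/s4.png

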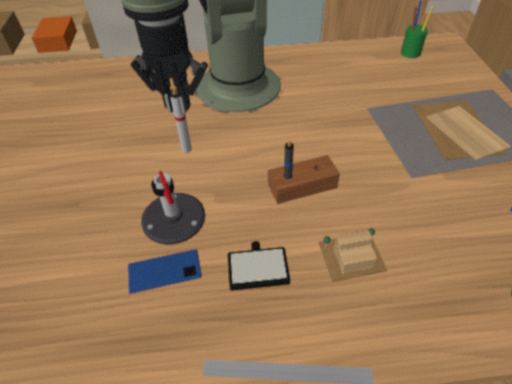

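```bash
python3 -c "
from h import *
from workcell import cams,telemetry
np.set_printoptions(precision=4,suppress=True)
w=np.load('w4.npy',allow_pickle=True).item();cs=cams.get_calibration('scene')
P=np.array([.512,-.1305,.3146])
for h in(0,.085,.137,.147):
  X=P+[0,0,.002-.117+h];print(h,'scene',proj(cs,X),'wrist',proj(w,X))
i=cv2.imread('pics/w4.png');s=cv2.imread('pics/s4.png')
a=cv2.resize(i[90:340,150:310],None,fx=2.4,fy=2.4,interpolation=2)
b=cv2.resize(s[50:170,140:220],None,fx=5,fy=5,interpolation=2)
cv2.imwrite('pics/z4.png',np.hstack([a,b]))
"
```

```text
0 scene [187.5955 149.494 ] wrist [260.4901 190.4428]
0.085 scene [180.3953 115.6193] wrist [260.8559 245.0203]
0.137 scene [175.3634  91.9457] wrist [261.3135 313.3013]
0.147 scene [174.3327  87.0967] wrist [261.4465 333.1551]
```

View pics/z4.png

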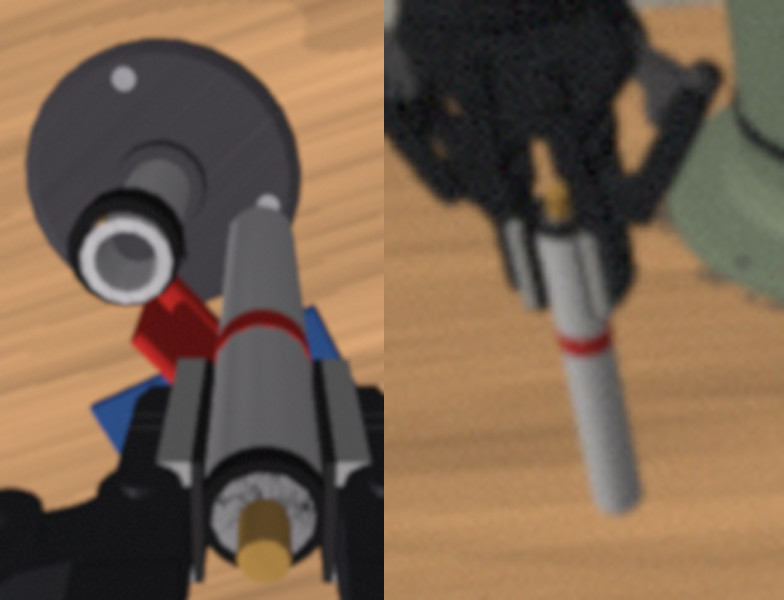

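The wrist view shows the mouth at about (203,197) and the fin pointing toward lower right, at roughly 20° in world. The held column is straight: foot at (259,175), stud at (260,330). I'll move above the mouth with the jaw axis at about 80°, so the fin comes down between the fingers.

Emit:
arm_command --pt "-1 -0.1 -0.18 0 0 0 -0.09" --pt "-1 -0.216 -0.369 0 0 0 -0.19" --pt "-1 -0.216 -0.369 0 0 0 -0.19" --pt "-1 -0.216 -0.369 0 0 0 -0.19"

```text
clock: 5.45
position: [0.5253, -0.1916, 0.314]
tool_rot: [3.141, -0.0, 2.966]
force: [0.6, 0.0, -2.1]
grip_width: 0.0188
```

```bash
python3 -c "
from h import *
from workcell import cams
c=cams.get_calibration('wrist')
im=cams.grab_frame('wrist');np.save('w5.npy',c,allow_pickle=True)
s=cams.grab_frame('scene');t=cams.grab_frame('top')
cv2.imwrite('pics/w5.png',im);cv2.imwrite('pics/s5.png',s);cv2.imwrite('pics/t5.png',t)
go([.525,-.193,.317],80)
cs=cams.get_calibration('scene')
for z in (.2,.135):print(proj(c,np.array([.525,-.193,z])),proj(cs,np.array([.525,-.193,z])))
a=cv2.resize(im[90:340,150:310],None,fx=2.4,fy=2.4,interpolation=2)
b=cv2.resize(s[100:220,130:210],None,fx=5,fy=5,interpolation=2)
cv2.imwrite('pics/z5.png',np.hstack([a,b]))
"
```

```text
t 5.6 pos [ 0.5254 -0.1918  0.314 ] tilt [0.01 0.02] jaw 80.01 w 0.0185 F [-0.8 -0.6 -1.2] M [ 0.02 -0.04  0.04] q7 1.77
shift [ 0.001 -0.009 -0.02 ] turn [0. 0. 0.]
[257.53095595 191.12426165] [155.99319492 156.54101173]
[257.92155178 168.04028927] [162.65197067 179.04517643]
```

View pics/z5.png

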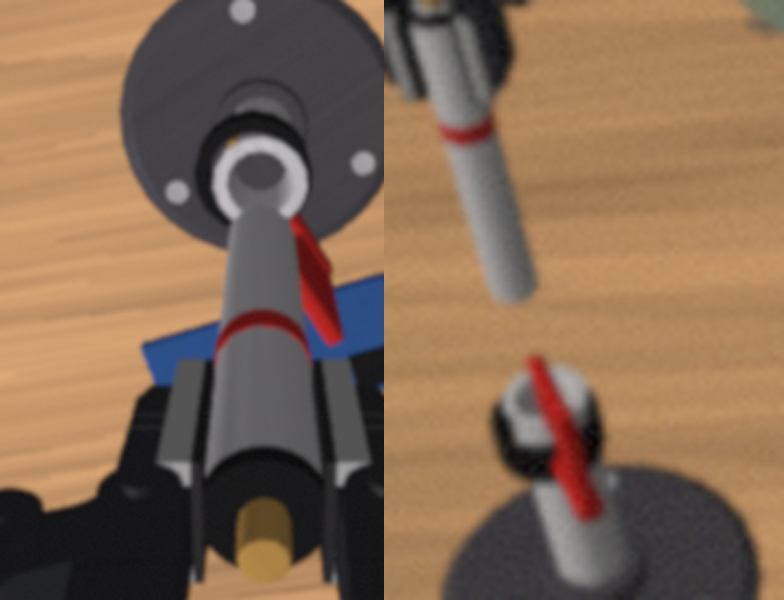

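Emit:
arm_command --pt "-1 0 -0.006 0.1 0 0 0" --pt "-1 0 -0.006 0.25 0 0 0" --pt "-1 0 -0.006 0.36 0 0 0" --pt "-1 0 -0.006 0.36 0 0 0"

```text
clock: 6.1
position: [0.5246, -0.1935, 0.2585]
tool_rot: [3.142, -0.002, 2.967]
force: [0.5, 1.1, -0.8]
grip_width: 0.0185
```

```bash
python3 -c "
from h import *
from workcell import cams
im=cams.grab_frame('wrist');s=cams.grab_frame('scene')
go([.525,-.193,.166],80)
a=cv2.resize(im[90:340,150:310],None,fx=2.4,fy=2.4,interpolation=2)
b=cv2.resize(s[110:230,130:210],None,fx=5,fy=5,interpolation=2)
cv2.imwrite('pics/z6.png',np.hstack([a,b]))
"
```

```text
t 6.2 pos [ 0.5253 -0.194   0.2601] tilt [ 0.01 -0.01] jaw 79.98 w 0.019 F [ 0.1  0.5 -1.3] M [-0.06 -0.04 -0.02] q7 1.79
shift [0.003 0.006 0.627] turn [-0.     0.    -0.001]
```

View pics/z6.png

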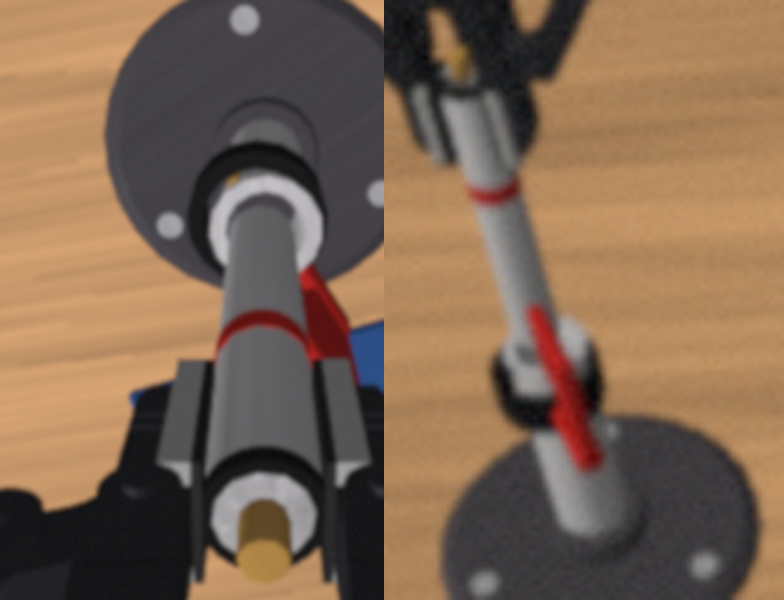

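```bash
python3 -c "
from h import *
from workcell import cams
c=cams.get_calibration('wrist')
im=cams.grab_frame('wrist');cv2.imwrite('pics/w7.png',im);np.save('w7.npy',c,allow_pickle=True)
X=np.array([.525,-.193,0])
for z,r in((.135,.018),(.135,.013),(.128,.011),(.1435,.010)):
  print(z,r,[proj(c,X+[r*np.cos(a),r*np.sin(a),z]).round(1).tolist() for a in np.radians([170,260,350,80])])
cv2.imwrite('pics/z7.png',cv2.resize(im[140:215,215:305],None,fx=8,fy=8,interpolation=2))
"
```

```text
0.135 0.018 [[260.6, 163.1], [237.1, 185.9], [260.6, 207.7], [284.0, 185.9]]
0.135 0.013 [[260.6, 169.6], [243.7, 185.9], [260.6, 201.8], [277.5, 185.9]]
0.128 0.011 [[260.6, 169.7], [246.6, 183.2], [260.6, 196.3], [274.6, 183.1]]
0.1435 0.01 [[260.6, 176.6], [247.2, 189.5], [260.6, 202.1], [274.1, 189.5]]
```

View pics/z7.png

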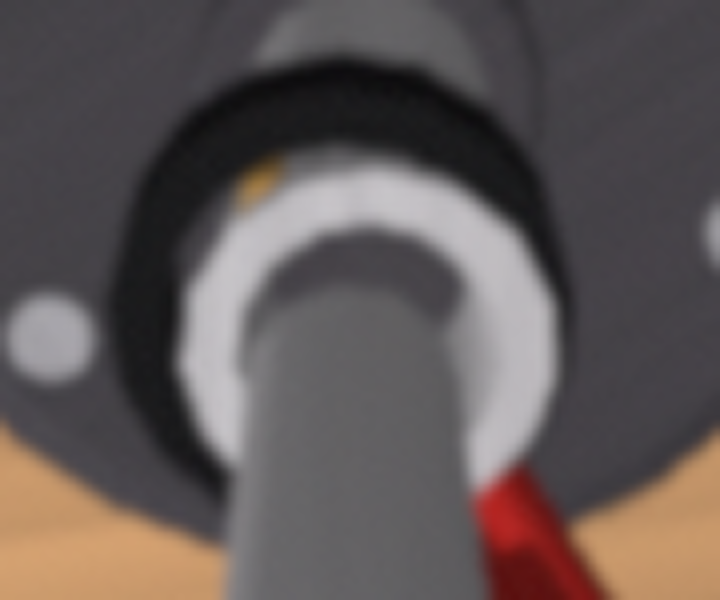

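Emit:
arm_command --pt "-1 0 0.009 0 0 0 0" --pt "-1 0 0.009 0.04 0 0 0" --pt "-1 0 0.009 0.08 0 0 0" --pt "-1 0 0.009 0.12 0 0 0" --pt "-1 0 0.009 0.16 0 0 0"

```text
clock: 6.88
position: [0.5253, -0.1925, 0.2353]
tool_rot: [-3.142, -0.0, 2.967]
force: [-0.8, 0.4, -1.8]
grip_width: 0.0184
```

```bash
python3 -c "
from h import *
go([.525,-.193,.166],80)
"
```

```text
t 6.88 pos [ 0.5253 -0.1925  0.2353] tilt [-0.02  0.  ] jaw 79.99 w 0.0184 F [-0.8  0.4 -1.8] M [-0.01  0.01  0.04] q7 1.8
shift [ 0.001 -0.004  0.462] turn [-0. -0. -0.]
```

No contact force with the foot about 16 mm into the sleeve. I'll continue down.

Emit:
arm_command --pt "-1 0 0 0.07 0 0 0" --pt "-1 0 0 0.14 0 0 0" --pt "-1 0 0 0.22 0 0 0" --pt "-1 0 0 0.29 0 0 0" --pt "-1 0 0 0.36 0 0 0" --pt "-1 0 0 0.36 0 0 0"

```text
clock: 7.62
position: [0.525, -0.1924, 0.1811]
tool_rot: [3.142, -0.001, 2.967]
force: [-1.1, 0.2, -1.0]
grip_width: 0.0187
```

```bash
python3 -c "
from h import *
from workcell import cams
im=cams.grab_frame('wrist');s=cams.grab_frame('scene')
go([.525,-.193,.166],80)
cv2.imwrite('pics/w8.png',im);cv2.imwrite('pics/s8.png',s)
a=cv2.resize(im[140:340,180:340],None,fx=3,fy=3,interpolation=2)
b=cv2.resize(s[140:220,140:200],None,fx=7.5,fy=7.5,interpolation=2)[:600]
cv2.imwrite('pics/z8.png',np.hstack([a[:,:340],b]))
print(a.shape,b.shape)
"
```

```text
t 7.72 pos [ 0.5255 -0.1926  0.182 ] tilt [ 0.01 -0.01] jaw 79.98 w 0.0186 F [-0.1  0.1 -1.7] M [-0.07  0.    0.04] q7 1.83
shift [ 0.003 -0.003  0.106] turn [-0.  0. -0.]
(600, 480, 3) (600, 450, 3)
```

View pics/z8.png

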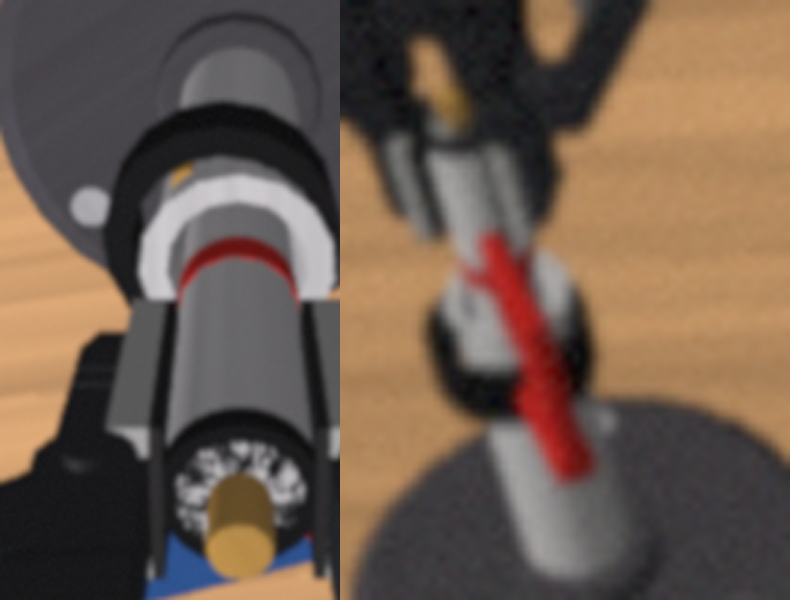

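```bash
python3 -c "
from h import *
from workcell import cams
c=cams.get_calibration('wrist');cs=cams.get_calibration('scene')
i=cv2.imread('pics/w8.png').astype(int)
col=i[:,259];
for y in range(192,232):print(y,i[y,256:262].mean(0).round().astype(int).tolist(),end=' ')
print()
d=np.array([np.cos(np.radians(170)),np.sin(np.radians(170)),0])
X=np.array([.525,-.193,0])
print('rim outer',proj(c,X+d*.018+[0,0,.135]),'rim flare edge',proj(c,X+d*.013+[0,0,.135]))
for z in(.135,.145,.147,.149,.151,.153,.155):print(z,proj(c,X+d*.010+[0,0,z]).round(1))
"
```

```text
192 [58, 56, 58] 193 [84, 82, 84] 194 [101, 99, 101] 195 [106, 103, 105] 196 [108, 106, 108] 197 [126, 123, 124] 198 [160, 157, 159] 199 [190, 186, 189] 200 [201, 197, 200] 201 [202, 198, 201] 202 [202, 198, 201] 203 [202, 198, 201] 204 [203, 198, 202] 205 [200, 196, 199] 206 [188, 184, 187] 207 [158, 155, 157] 208 [122, 120, 122] 209 [106, 104, 105] 210 [104, 102, 104] 211 [105, 103, 105] 212 [105, 103, 104] 213 [105, 103, 105] 214 [105, 103, 104] 215 [106, 103, 105] 216 [105, 103, 105] 217 [101, 98, 105] 218 [83, 81, 103] 219 [54, 53, 102] 220 [28, 29, 102] 221 [19, 21, 102] 222 [18, 20, 101] 223 [21, 23, 104] 224 [34, 35, 114] 225 [62, 61, 124] 226 [88, 86, 123] 227 [102, 100, 112] 228 [105, 103, 105] 229 [106, 103, 105] 230 [106, 104, 106] 231 [106, 103, 105] 
rim outer [258.43905623 199.52371098] rim flare edge [258.45696775 208.21059899]
0.135 [258.5 213.4]
0.145 [258.4 220.9]
0.147 [258.4 222.5]
0.149 [258.4 224.1]
0.151 [258.4 225.8]
0.153 [258.3 227.5]
0.155 [258.3 229.2]
```

```bash
python3 -c "
from h import *
from workcell import cams
np.set_printoptions(precision=4,suppress=True)
cs=cams.get_calibration('scene')
red=lambda i:(i[...,2]>1.5*i[...,1])&(i[...,2]>1.5*i[...,0])&(i[...,2]>60)
def wc(i,b):
    x,y,w,h=b;p=i[y:y+h,x:x+w].astype(float);k=np.clip(p[...,2]-1.25*p[...,1]-8,0,None)*(p[...,2]>1.3*p[...,1]);k*= (p[...,0]<1.6*p[...,1]) 
    k*= (p[...,2]>1.6*p[...,0])&(p[...,2]>1.5*p[...,1])
    Y,X=np.mgrid[y:y+h,x:x+w];return (k*X).sum()/k.sum(),(k*Y).sum()/k.sum()
D=np.array([1.1354-.52,-.037+.16,0]);D/=np.hypot(*D[:2])
for n,b,P in(('s3',(312,146,18,20),[.4545,.1645,.1288]),('s4',(170,110,20,18),[.512,-.1305,.3146]),('s5',(140,118,18,18),[.5254,-.1918,.314])):
  i=cv2.imread(f'pics/{n}.png');p=wc(i,b);Xa=np.array(P)
  o=np.array([1.1354,-.0367,0]);d=o-[P[0],P[1],0];d/=np.hypot(*d[:2])
  # intersect with plane of front visible centroid: axis + 8.5mm toward camera
  q=Xa+d*.0085
  oo,dd=ray(cs,*p)
  # closest pt on vertical line through q
  k=np.dot((q-oo)[:2],dd[:2])/np.dot(dd[:2],dd[:2]);X=oo+k*dd
  print(n,p,X,'lat err',np.cross(np.r_[d[:2],0],X-q)[2],'tcp-ring',P[2]-X[2])
s=cv2.imread('pics/s0.png' if 0 else 'pics/scene0.png')
p=wc(s,(312,146,18,20));q=np.array([.4545,.1640,0]);d=np.array([1.1354,-.0367,0])-q;d/=np.linalg.norm(d);q=q+d*.0085;oo,dd=ray(cs,*p);k=np.dot((q-oo)[:2],dd[:2])/np.dot(dd[:2],dd[:2]);print('initial ring z (true .097)',oo+k*dd)
"
```

```text
s3 (np.float64(321.6829028635598), np.float64(158.94679955081415)) [0.4637 0.1654 0.0904] lat err 0.00347744044098439 tcp-ring 0.038389808859308955
s4 (np.float64(179.58630905972245), np.float64(118.62513644160299)) [ 0.5208 -0.1318  0.2845] lat err -0.0025928397225591037 tcp-ring 0.030080574500816692
s5 (np.float64(146.01618705035972), np.float64(126.30890287769785)) [ 0.5343 -0.1924  0.284 ] lat err -0.0028075387853598306 tcp-ring 0.03003223748469247
initial ring z (true .097) [0.4639 0.1658 0.0907]
```

Emit:
arm_command --pt "-1 0 0 0.04 0 0 0" --pt "-1 0 0 0.08 0 0 0" --pt "-1 0 0 0.097 0 0 0" --pt "-1 0 0 0.097 0 0 0"

```text
clock: 8.22
position: [0.5253, -0.1925, 0.1671]
tool_rot: [-3.142, -0.0, 2.967]
force: [0.4, 0.4, -1.4]
grip_width: 0.0184
```

```bash
python3 -c "
from h import *
from workcell import cams
c=cams.get_calibration('wrist')
im=cams.grab_frame('wrist');s=cams.grab_frame('scene')
go([.525,-.193,.167],80)
cv2.imwrite('pics/w9.png',im);cv2.imwrite('pics/s9.png',s)
a=cv2.resize(im[140:340,200:313],None,fx=3,fy=3,interpolation=2)
b=cv2.resize(s[140:220,140:200],None,fx=7.5,fy=7.5,interpolation=2)[:600]
cv2.imwrite('pics/z9.png',np.hstack([a,b]))
i=im.astype(int)
for y in range(205,245):print(y,i[y,256:262].mean(0).round().astype(int).tolist(),end=' ')
print()
d=np.array([np.cos(np.radians(170)),np.sin(np.radians(170)),0])
X=np.array([.525,-.193,0])
print('rim outer',proj(c,X+d*.018+[0,0,.135]),'rim flare edge',proj(c,X+d*.013+[0,0,.135]))
for z in(.131,.133,.135,.137,.139):print(z,proj(c,X+d*.010+[0,0,z]).round(1))
"
```

```text
t 8.32 pos [ 0.5254 -0.1925  0.1674] tilt [ 0.01 -0.  ] jaw 79.99 w 0.0185 F [ 0.4  0.1 -1.9] M [ 0.   -0.    0.04] q7 1.83
shift [ 0.002 -0.004  0.003] turn [-0.  0. -0.]
205 [108, 106, 108] 206 [122, 119, 121] 207 [156, 153, 156] 208 [188, 185, 188] 209 [202, 198, 201] 210 [204, 200, 204] 211 [204, 200, 204] 212 [204, 200, 203] 213 [204, 200, 203] 214 [204, 200, 203] 215 [200, 196, 199] 216 [182, 179, 182] 217 [147, 144, 148] 218 [101, 99, 117] 219 [56, 55, 104] 220 [27, 28, 102] 221 [20, 21, 103] 222 [20, 21, 103] 223 [21, 23, 106] 224 [35, 36, 115] 225 [62, 62, 126] 226 [88, 87, 124] 227 [103, 101, 113] 228 [107, 104, 107] 229 [107, 104, 106] 230 [107, 104, 106] 231 [107, 105, 106] 232 [107, 104, 106] 233 [107, 104, 106] 234 [107, 104, 106] 235 [107, 104, 106] 236 [106, 104, 106] 237 [107, 104, 106] 238 [107, 104, 106] 239 [107, 104, 106] 240 [106, 104, 106] 241 [106, 104, 106] 242 [106, 104, 106] 243 [106, 104, 106] 244 [106, 104, 105] 
rim outer [258.20299252 210.41780629] rim flare edge [258.22396068 219.71735336]
0.131 [258.3 221.9]
0.133 [258.3 223.6]
0.135 [258.2 225.2]
0.137 [258.2 226.9]
0.139 [258.2 228.6]
```

View pics/z9.png

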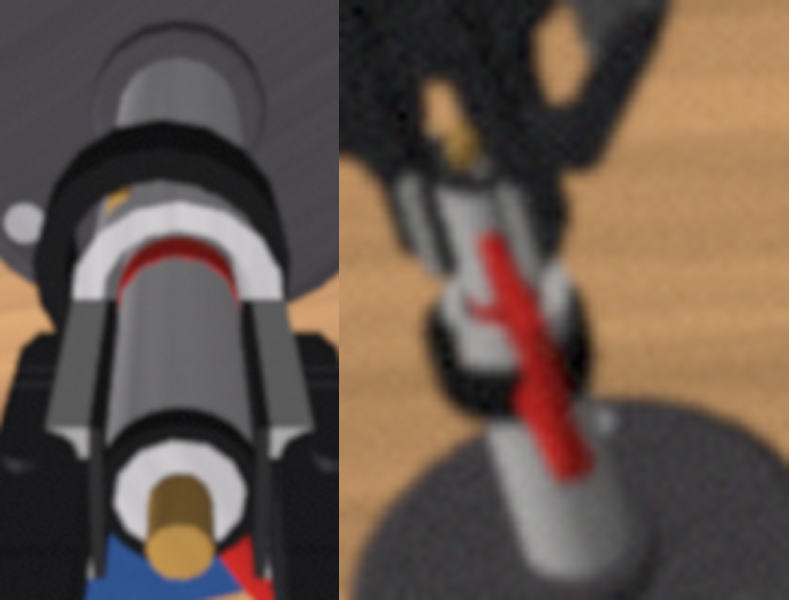

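Corrected with the rim edge as reference, the ring's top edge sits at about 0.1385 m against 0.139 m expected, so the mark is level with the rim. I'll hold still with the lever open.

Emit:
arm_command --pt "-1 0 0 0 0 0 0" --pt "-1 0 0 0 0 0 0" --pt "-1 0 0 0 0 0 0" --pt "-1 0 0 0 0 0 0" --pt "-1 0 0 0 0 0 0" --pt "-1 0 0 0 0 0 0" --pt "-1 0 0 0 0 0 0" --pt "-1 0 0 0 0 0 0"

```text
clock: 9.32
position: [0.5254, -0.1925, 0.1673]
tool_rot: [-3.142, -0.0, 2.967]
force: [0.6, 0.6, -2.1]
grip_width: 0.0186
```

```bash
python3 -c "
from h import *
go([.525,-.193,.167],-5)
"
```

```text
t 9.32 pos [ 0.5254 -0.1925  0.1673] tilt [-0.  0.] jaw 79.99 w 0.0186 F [ 0.6  0.6 -2.1] M [ 0.01 -0.03 -0.05] q7 1.83
shift [ 0.002 -0.004  0.002] turn [-0.    -0.     1.889]
```

Emit:
arm_command --pt "-1 0 0 0 0 0 0.1" --pt "-1 0 0 0 0 0 0.2" --pt "-1 0 0 0 0 0 0.3" --pt "-1 0 0 0 0 0 0.4" --pt "-1 0 0 0 0 0 0.5" --pt "-1 0 0 0 0 0 0.6" --pt "-1 0 0 0 0 0 0.7" --pt "-1 0 0 0 0 0 0.8"

```text
clock: 10.32
position: [0.5251, -0.1921, 0.1672]
tool_rot: [-3.141, -0.001, 2.336]
force: [-1.7, 1.8, -1.9]
grip_width: 0.0186
```

```bash
python3 -c "
from h import *
from workcell import cams
im=cams.grab_frame('wrist');s=cams.grab_frame('scene')
go([.525,-.193,.167],-5)
b=cv2.resize(s[140:220,140:200],None,fx=6,fy=6,interpolation=2)
a=cv2.resize(im[144:384,180:350],None,fx=2,fy=2,interpolation=2)
cv2.imwrite('pics/z10.png',np.hstack([a,b]))
"
```

```text
t 10.43 pos [ 0.5252 -0.1921  0.1672] tilt [-0.04  0.02] jaw 43.95 w 0.0187 F [-1.8  1.2 -0.6] M [0.4  0.37 0.05] q7 1.33
shift [-0.003 -0.005  0.001] turn [-1.000e-03 -1.000e-03  1.088e+00]
```

View pics/z10.png

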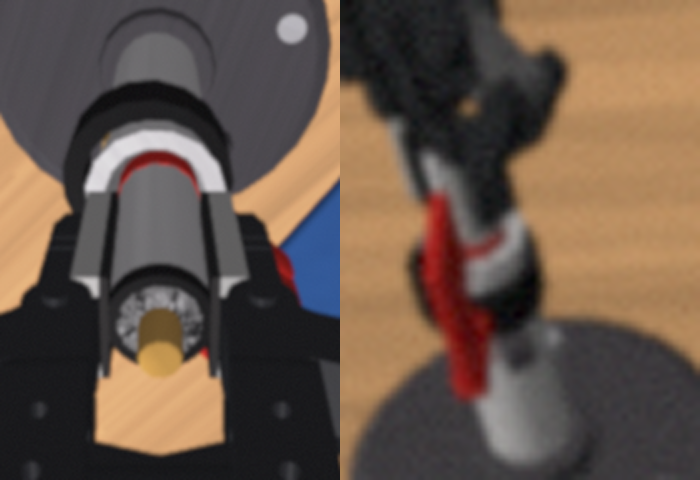

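The fin has begun to move and the ring is still level. I'll keep turning.

Emit:
arm_command --pt "-1 0 0 0 0 0 0.1" --pt "-1 0 0 0 0 0 0.2" --pt "-1 0 0 0 0 0 0.3" --pt "-1 0 0 0 0 0 0.4" --pt "-1 0 0 0 0 0 0.5" --pt "-1 0 0 0 0 0 0.6"

```text
clock: 11.18
position: [0.5255, -0.1925, 0.1673]
tool_rot: [3.141, 0.0, 1.867]
force: [1.0, 0.5, -2.4]
grip_width: 0.0184
```

```bash
python3 -c "
from h import *
from workcell import cams
im=cams.grab_frame('wrist');s=cams.grab_frame('scene')
go([.525,-.193,.167],-5)
b=cv2.resize(s[140:220,140:200],None,fx=6,fy=6,interpolation=2)
a=cv2.resize(im[144:384,180:350],None,fx=2,fy=2,interpolation=2)
cv2.imwrite('pics/z11.png',np.hstack([a,b]))
"
```

```text
t 11.28 pos [ 0.5255 -0.1925  0.1673] tilt [ 0.01 -0.03] jaw 17.03 w 0.0185 F [ 1.6 -0.7 -3. ] M [-0.25 -0.26  0.07] q7 0.96
shift [-0.002 -0.004  0.002] turn [0.    0.001 0.49 ]
```

View pics/z11.png

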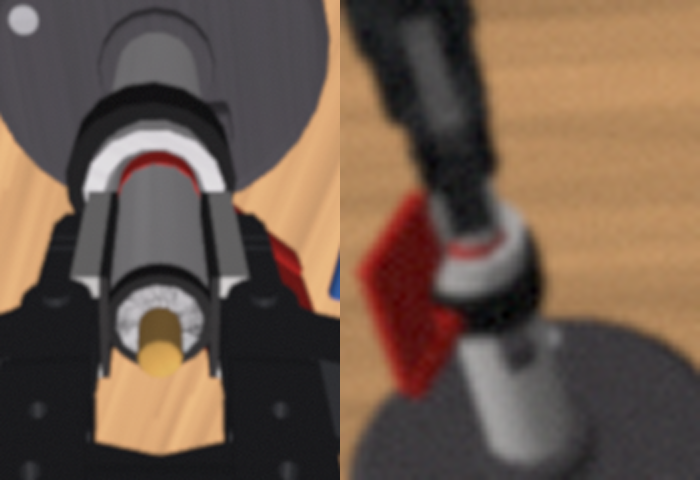

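Emit:
arm_command --pt "-1 0 0 0 0 0 0.08" --pt "-1 0 0 0 0 0 0.16" --pt "-1 0 0 0 0 0 0.24" --pt "-1 0 0 0 0 0 0.3"

```text
clock: 11.78
position: [0.5257, -0.1924, 0.1674]
tool_rot: [3.141, 0.0, 1.633]
force: [2.2, 3.0, -1.1]
grip_width: 0.0184
```

```bash
python3 -c "
from h import *
from workcell import cams
im=cams.grab_frame('wrist');s=cams.grab_frame('scene')
go([.525,-.193,.167],-5)
b=cv2.resize(s[140:220,140:200],None,fx=6,fy=6,interpolation=2)
a=cv2.resize(im[144:384,180:350],None,fx=2,fy=2,interpolation=2)
cv2.imwrite('pics/z12.png',np.hstack([a,b]));cv2.imwrite('pics/s12.png',s)
"
```

```text
t 11.88 pos [ 0.5256 -0.1924  0.1674] tilt [ 0.02 -0.01] jaw 3.55 w 0.0189 F [ 2.2  1.5 -1.8] M [-0.17 -0.51  0.23] q7 0.77
shift [-0.004 -0.004  0.002] turn [0.   0.   0.19]
```

View pics/z12.png

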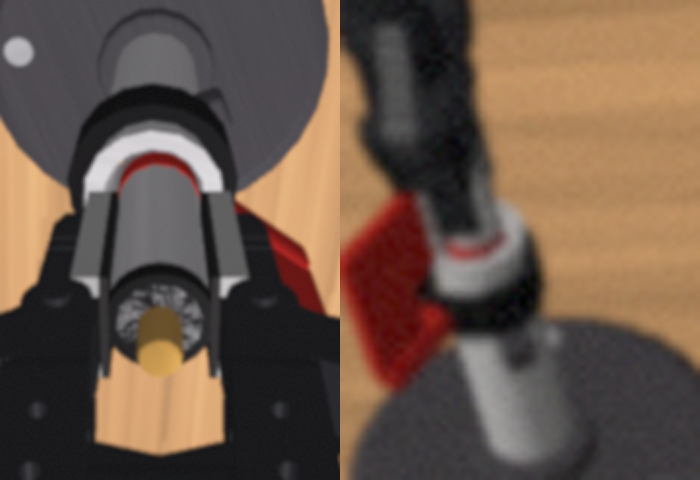

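```bash
cat > fin.py <<'E'
import sys
from h import *
from workcell import cams
cs=cams.get_calibration('scene')
i=cv2.imread(sys.argv[1]).astype(int)
m=((i[...,2]>1.7*i[...,1])&(i[...,2]>1.7*i[...,0])&(i[...,2]>60)&box(i,120,160,50,60)).astype('uint8')
cnt=max(cv2.findContours(m,0,1)[0],key=cv2.contourArea);print(cv2.approxPolyDP(cnt,1.5,True)[:,0].tolist(),cen(m))
m0=np.array([.525,-.193])
for a in range(-46,-14,4):
    r=np.radians(a);print(a,[proj(cs,np.array([m0[0]+q*np.cos(r),m0[1]+q*np.sin(r),z])).round(1).tolist() for q,z in((.055,.175),(.055,.139),(.015,.175))])
cv2.imwrite('pics/f_'+sys.argv[1].split('/')[-1],cv2.resize(i[140:220,120:200].astype('uint8'),None,fx=7,fy=7,interpolation=2))
E
python3 fin.py pics/s12.png
```

```text
[[152, 172], [149, 172], [139, 182], [141, 192], [147, 204], [150, 204], [158, 195], [157, 191], [152, 189], [154, 185]] (array([148.36945813, 188.26600985]), 406)
-46 [[137.2, 180.9], [141.7, 193.0], [153.0, 169.6]]
-42 [[138.5, 181.7], [142.9, 193.8], [153.3, 169.8]]
-38 [[139.9, 182.5], [144.3, 194.6], [153.7, 170.0]]
-34 [[141.4, 183.1], [145.8, 195.3], [154.1, 170.2]]
-30 [[143.0, 183.7], [147.3, 195.9], [154.5, 170.3]]
-26 [[144.7, 184.2], [148.9, 196.4], [155.0, 170.5]]
-22 [[146.4, 184.7], [150.6, 196.8], [155.4, 170.6]]
-18 [[148.3, 185.0], [152.4, 197.1], [155.9, 170.6]]
```

View pics/f_s12.png

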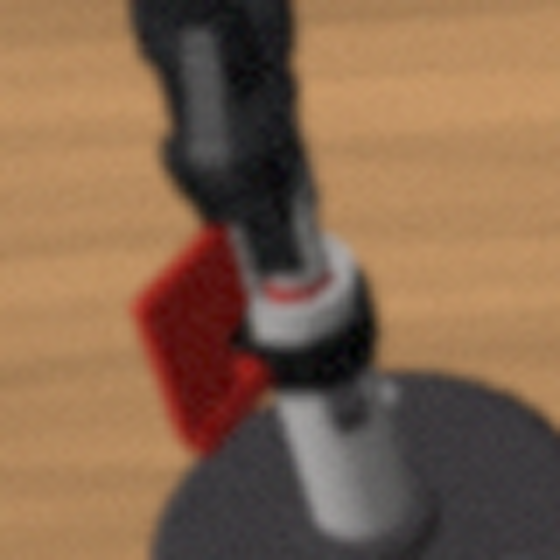

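Emit:
arm_command --pt "-1 0 0 0 0 0 0.025" --pt "-1 0 0 0 0 0 0.05" --pt "-1 0 0 0 0 0 0.05"

```text
clock: 12.25
position: [0.5257, -0.1921, 0.1674]
tool_rot: [3.141, -0.0, 1.593]
force: [4.1, 3.6, -0.8]
grip_width: 0.0185
```

```bash
python3 -c "
from h import *
from workcell import cams
go([.525,-.193,.167],-5)
s=cams.grab_frame('scene');cv2.imwrite('pics/s13.png',s)
go([.525,-.193,.167],-5)
"; python3 fin.py pics/s13.png | head -1
```

```text
t 12.25 pos [ 0.5257 -0.1921  0.1674] tilt [0.03 0.02] jaw 1.26 w 0.0185 F [ 4.1  3.6 -0.8] M [ 0.29 -0.57  0.27] q7 0.74
shift [-0.006 -0.005  0.003] turn [ 0.001 -0.     0.139]
t 12.3 pos [ 0.5257 -0.1921  0.1674] tilt [0.02 0.02] jaw 1.27 w 0.0187 F [ 3.4  2.9 -0.9] M [ 0.27 -0.64  0.26] q7 0.74
shift [-0.006 -0.005  0.003] turn [ 0.    -0.     0.139]
[[152, 172], [149, 172], [139, 182], [144, 200], [149, 205], [158, 195], [157, 191], [152, 189], [154, 185]] (array([148.4205379 , 188.31784841]), 409)
```

Emit:
arm_command --pt "-1 0 0 0 0 0 0.03" --pt "-1 0 0 0 0 0 0.06" --pt "-1 0 0 0 0 0 0.06"

```text
clock: 12.68
position: [0.5256, -0.1916, 0.1674]
tool_rot: [3.142, -0.001, 1.546]
force: [3.4, 6.4, 3.3]
grip_width: 0.0186
```

```bash
python3 -c "
from h import *
from workcell import cams
s=cams.grab_frame('scene');cv2.imwrite('pics/s14.png',s)
im=cams.grab_frame('wrist');cv2.imwrite('pics/w14.png',im)
go([.525,-.193,.167],-5)
b=cv2.resize(s[140:220,120:200],None,fx=6,fy=6,interpolation=2)
a=cv2.resize(im[144:384,180:350],None,fx=2,fy=2,interpolation=2)
cv2.imwrite('pics/z14.png',np.hstack([a,b]))
"; python3 fin.py pics/s14.png | head -1
```

```text
t 12.78 pos [ 0.5256 -0.1915  0.1674] tilt [0.01 0.08] jaw -1.42 w 0.0187 F [2.4 7.4 2.4] M [ 1.34 -0.33  0.2 ] q7 0.7
shift [-0.01  -0.004  0.003] turn [ 0.    -0.002  0.08 ]
[[149, 171], [139, 182], [142, 195], [147, 204], [150, 204], [158, 195], [157, 191], [152, 189], [154, 180], [152, 172]] (array([148.41849148, 188.16545012]), 411)
```

View pics/z14.png

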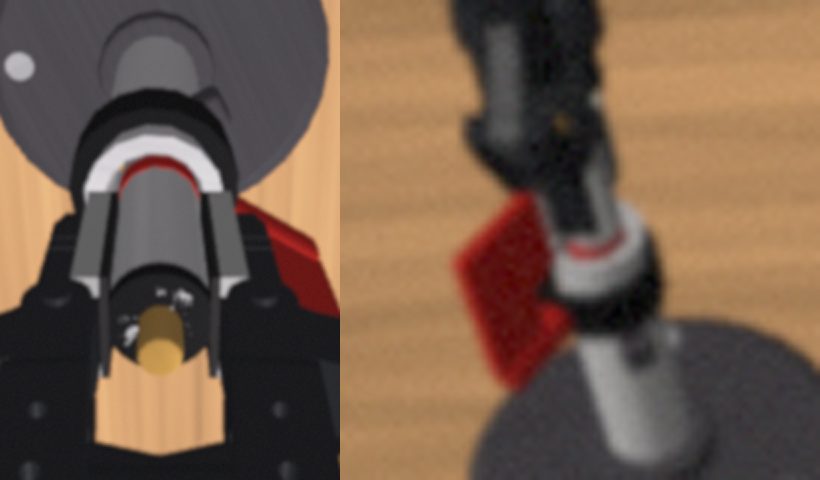

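```bash
python3 -c "
from h import *
from workcell import cams
np.set_printoptions(precision=4,suppress=True)
t=cams.grab_frame('top');cv2.imwrite('pics/t14.png',t)
c=cams.get_calibration('wrist');m0=np.array([.525,-.193])
i=cv2.imread('pics/w14.png')
a=cv2.resize(t[150:240,320:410],None,fx=4.4,fy=4.4,interpolation=2)[:396,:396]
b=cv2.resize(i[220:310,280:370],None,fx=4.4,fy=4.4,interpolation=2)
cv2.imwrite('pics/z15.png',np.hstack([a,b]))
for p in((300,244),(339,265),(300,250)):
  X=onz(c,*p,.175)[:2]-m0;print(p,X,np.hypot(*X),np.degrees(np.arctan2(X[1],X[0])))
"
```

```text
(300, 244) [0.0157 0.0209] 0.026134483998622844 53.02730871504032
(339, 265) [0.0311 0.0113] 0.03307743472404633 20.025065805181605
(300, 250) [0.0157 0.0183] 0.024144968897408955 49.287048639901755
```

View pics/z15.png

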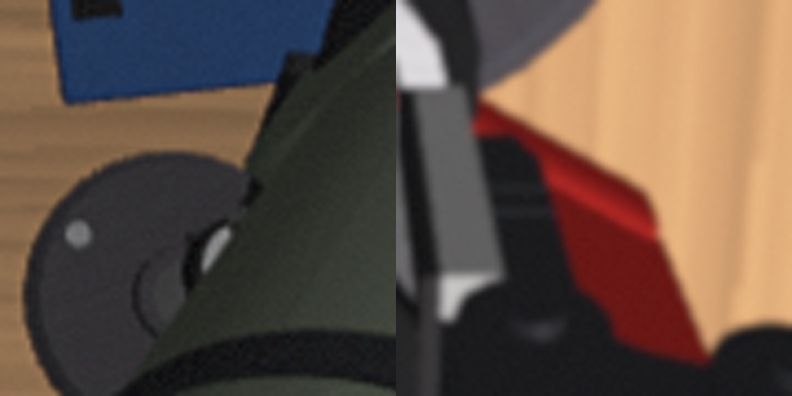

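```bash
python3 -c "
from h import *
from workcell import cams
np.set_printoptions(precision=4,suppress=True)
c=cams.get_calibration('wrist');m0=np.array([.525,-.193])
for p,z in(((338.9,273.4),.139),((350.2,301.8),.175),((336.5,264.5),.139),((300,244),.139)):
  X=onz(c,p[0]+.8,p[1]+3,z)[:2]-m0;print(p,X,np.hypot(*X),np.degrees(np.arctan2(X[1],X[0])))
p=(316,258);q=(338.9,273.4)
A=onz(c,*p,.139);B=onz(c,*q,.139);print('slope',np.degrees(np.arctan2(*(B-A)[[1,0]])))
# initial w7 (jaw 80): fin in w5
"

```

```text
(338.9, 273.4) [ 0.0407 -0.0174] 0.04425933650855699 -23.08778195558357
(350.2, 301.8) [ 0.0369 -0.0073] 0.03758637841172974 -11.264637861059478
(336.5, 264.5) [ 0.0392 -0.0121] 0.04104307040118683 -17.089618921348134
(300, 244) [0.0204 0.0002] 0.020402990581303772 0.44774384352246527
slope -37.65198026467261
```

The scene shows the fin's outer corner fixed at (139,182) over three pushes while the force rises, which suggests it is at the stop. One more firmer push will confirm it.

Emit:
arm_command --pt "-1 0 0 0 0 0 0.03" --pt "-1 0 0 0 0 0 0.06" --pt "-1 0 0 0 0 0 0.09" --pt "-1 0 0 0 0 0 0.09"

```text
clock: 13.32
position: [0.5258, -0.1909, 0.1674]
tool_rot: [-3.141, -0.002, 1.476]
force: [1.7, 10.7, 6.0]
grip_width: 0.019
```

```bash
python3 -c "
from h import *
from workcell import cams
s=cams.grab_frame('scene');cv2.imwrite('pics/s16.png',s)
im=cams.grab_frame('wrist');cv2.imwrite('pics/w16.png',im)
go([.525,-.193,.167],-5)
b=cv2.resize(s[140:220,120:200],None,fx=6,fy=6,interpolation=2)
a=cv2.resize(im[144:384,180:350],None,fx=2,fy=2,interpolation=2)
cv2.imwrite('pics/z16.png',np.hstack([a,b]))
"; for k in 12 13 14 16; do python3 fin.py pics/s$k.png | head -1; done
```

```text
t 13.43 pos [ 0.5257 -0.1909  0.1674] tilt [-0.01  0.13] jaw -5.39 w 0.0188 F [ 2.3 11.2  5.8] M [ 1.96 -0.05  0.8 ] q7 0.65
shift [-0.014 -0.004  0.003] turn [-0.    -0.003 -0.009]
[[152, 172], [149, 172], [139, 182], [141, 192], [147, 204], [150, 204], [158, 195], [157, 191], [152, 189], [154, 185]] (array([148.36945813, 188.26600985]), 406)
[[152, 172], [149, 172], [139, 182], [144, 200], [149, 205], [158, 195], [157, 191], [152, 189], [154, 185]] (array([148.4205379 , 188.31784841]), 409)
[[149, 171], [139, 182], [142, 195], [147, 204], [150, 204], [158, 195], [157, 191], [152, 189], [154, 180], [152, 172]] (array([148.41849148, 188.16545012]), 411)
[[148, 171], [139, 182], [139, 186], [145, 202], [150, 204], [158, 193], [152, 189], [154, 178], [152, 172]] (array([148.34866828, 188.01694915]), 413)
```

View pics/z16.png

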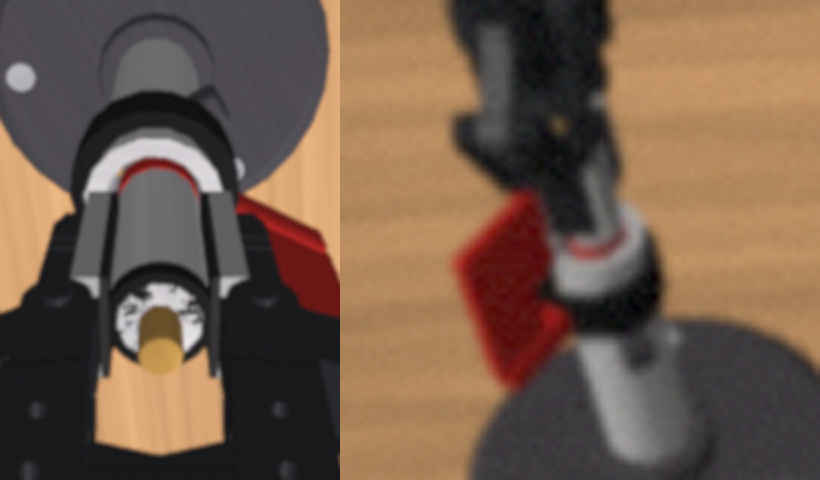

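The fin didn't move while the force rose to 12 N, so it is at its stop. I'll back off the excess push so the column sits relaxed at the mark.

Emit:
arm_command --pt "-1 0 0 0 0 0 -0.05" --pt "-1 0 0 0 0 0 -0.11" --pt "-1 0 0 0 0 0 -0.11" --pt "-1 0 0 0 0 0 -0.11" --pt "-1 0 0 0 0 0 -0.11"

```text
clock: 14.05
position: [0.5256, -0.1917, 0.1674]
tool_rot: [3.142, -0.001, 1.562]
force: [2.8, 5.8, 1.8]
grip_width: 0.0187
```

```bash
python3 -c "
from h import *
from workcell import cams
c=cams.get_calibration('wrist')
s=cams.grab_frame('scene');cv2.imwrite('pics/s17.png',s)
im=cams.grab_frame('wrist');cv2.imwrite('pics/w17.png',im)
go([.525,-.193,.167],-1)
i=im.astype(int)
for y in range(203,236):print(y,i[y,256:262].mean(0).round().astype(int).tolist(),end=' ')
print()
d=np.array([0,1,0])
X=np.array([.525,-.193,0])
print('rim outer',proj(c,X+d*.018+[0,0,.135]),'flare',proj(c,X+d*.013+[0,0,.135]))
for z in(.135,.137,.139,.141):print(z,proj(c,X+d*.010+[0,0,z]).round(1))
b=cv2.resize(s[140:220,120:200],None,fx=6,fy=6,interpolation=2)
a=cv2.resize(im[144:384,180:350],None,fx=2,fy=2,interpolation=2)
cv2.imwrite('pics/z17.png',np.hstack([a,b]))
"; python3 fin.py pics/s17.png | head -1
```

```text
t 14.15 pos [ 0.5256 -0.1917  0.1674] tilt [0.01 0.07] jaw -0.52 w 0.0185 F [2.2 6.2 1.8] M [ 1.21 -0.37  0.26] q7 0.71
shift [-0.009 -0.004  0.003] turn [ 0.    -0.002  0.011]
203 [34, 32, 32] 204 [35, 33, 34] 205 [50, 48, 49] 206 [77, 75, 76] 207 [99, 97, 98] 208 [108, 106, 108] 209 [110, 107, 110] 210 [122, 120, 122] 211 [158, 155, 158] 212 [194, 190, 194] 213 [211, 207, 211] 214 [214, 210, 214] 215 [213, 209, 212] 216 [212, 208, 211] 217 [212, 208, 211] 218 [212, 208, 211] 219 [203, 199, 205] 220 [168, 165, 180] 221 [107, 106, 141] 222 [48, 49, 113] 223 [22, 24, 107] 224 [20, 22, 107] 225 [24, 26, 113] 226 [41, 42, 126] 227 [72, 72, 134] 228 [97, 95, 127] 229 [109, 106, 115] 230 [111, 109, 111] 231 [111, 109, 111] 232 [111, 109, 111] 233 [111, 108, 110] 234 [111, 109, 110] 235 [111, 109, 110] 
rim outer [259.75559768 211.68326863] flare [259.85096868 220.93679628]
0.135 [259.9 226.4]
0.137 [259.9 228.1]
0.139 [259.9 229.8]
0.141 [259.9 231.6]
[[149, 171], [139, 182], [144, 200], [149, 205], [158, 195], [157, 191], [152, 189], [154, 180], [152, 172]] (array([148.38630807, 188.29339853]), 409)
```

View pics/z17.png

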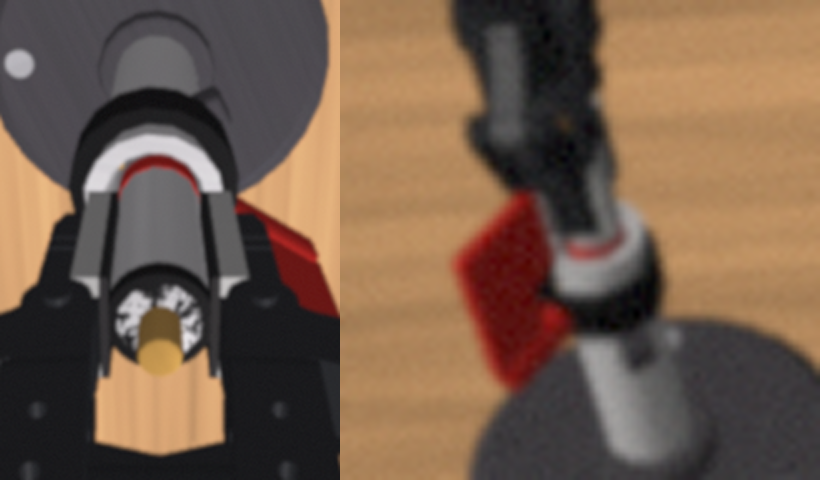

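View pics/s17.png

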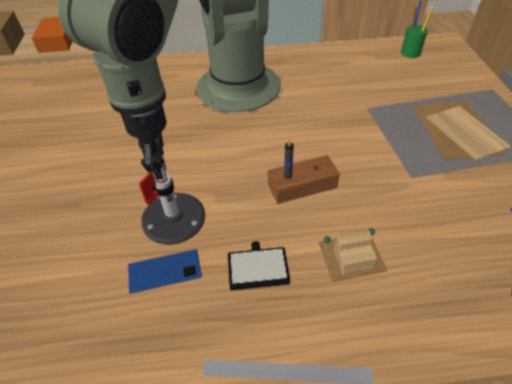

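```bash
python3 -c "
from workcell import job
print(job.job_done())
from h import *
go([.525,-.193,.167],-1)"
```

```text
the job is handed in; nothing more can be done
None
the job is handed in; nothing more can be done
```

The red-ringed column is in the stand at its mark, still gripped, with the lock lever turned until it would go no further. I handed the job in at about 14 s of the 48 s allowed.

**What I did:** I took the column from the rack and lowered it into the sleeve with no noticeable contact force. I held it still at the mark for about 1 s with the lever open, then turned the hand about 80° clockwise so a finger swept the fin round.

**Last checks:**
- **Lever:** the fin stayed put in the scene view through three further pushes, while the force rose from about 3 N to 12 N. I read that as the stop, then eased back to about 6 N. My measured turn of the fin was about 52–57°. That fits a closed lever but is too rough to confirm the full 1.0 rad on its own.
- **Ring height:** the ring measured within about 0.5 mm of the sleeve top before the lever was turned. The final wrist-camera estimate was 0–2 mm low, depending on how far the cam pushed the column sideways. The hand's height did not change between the two.
- **Column in the hand:** the grip held at about 18.5 mm throughout, and the column did not visibly slip.
- **Bystanders:** the spare column, phone, lamp head and house model look unmoved in the last scene picture.

One disagreement: while lowering, the camera and arm readings of ring height differed by about 2–3 mm, so I used a value between them. The check at the mark then agreed with it.

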